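Set the rotary fixture to the red line and clamp it

ROBOT

A 6-joint arm with a two-finger parallel gripper is mounted at the origin on the work surface. World frame = base frame: x ahead of the robot, y to its left, z up, the work surface at z = 0. Lengths are in m, angles in rad, forces in N, time in s.
With the tool pointing down it reaches from about 0.4 to 0.825 m from the base axis. Payload 7 kg.
Tool frame: the origin (TCP) lies at the very end of the fingers, on their centre line; the grasp point (between the pads) lies 19 mm behind it (env.pinch_z is the distance from the TCP to the grasp point, in m); z points along the fingers, y is the line along which they close (so a half turn about z gives the same grasp; the last joint's range is limited). The gripper opens to 85 mm and grips with 20 to 120 N. Pads are 22 mm wide; open, the fingers measure 114 mm over their backs; the gripper's body (76 mm by 85 mm) begins 54 mm behind the grasp point. The pads swing forward as they close: fully open they stand 13 mm farther back than shut.
Start: joints at [0.288, 0.359, 0.012, 0, -1.224, -0.288], TCP at [0.675, -0, 0.231] pointing down, gripper open.
Joint ranges: [-3.07, 3.07], [-1.43, 2.12], [-1.02, 1.25], [-3.03, 1.67], [-3.05, -0], [-3.03, 3.03]. Speed limits (rad/s): [2.39, 2.39, 3.01, 3.14, 3.14, 3.14].

INTERFACE

Orientations are given as a unit quaternion [x, y, z, w].
In Python, from cell import env gives the robot as it stands.
- The arm moves only by the tool apply_moves, never from a script. Its argument "series" is a list that holds one entry, the list of rows, each a list of 6 numbers: the shift along the tool's x, y, z in m, then the turn, a rotation vector about the tool's x, y, z in rad. In form: [[[x, y, z, wx, wy, wz], ...]]. A call has 1 to 8 rows; each row shifts and turns the commanded pose from where the row before left it, along the tool's axes as they then stand; what a row does not reach is not made up. A row lasts 1/8 s, in which the tool goes at most 62.5 mm and 10.7 degrees, less where a joint would pass 70% of its speed; a pose out of reach is approached as far as the arm can. A call with a gripper value outside its range is refused whole. "jaw" is the finger opening in m, from 0 to 0.0854, set as the call begins (left out, the last holds). The fingers move at their own pace and stop on an object; the grip force is fixed at half the most. Time passes only in rows, so rows that do not move let the fingers close. It gives the time, the measured TCP pose, the force, the opening and the grip force at its end, in the units of the state.
- env.get_obs(): the state, without advancing time (a new reading comes with each control period).
- env.read_camera(name): name is "scene" or "side" or "wrist"; returns the picture (400x640x3 uint8, red, green, blue); there is no depth.
- env.camera_model(name): a dict with "fx", "fy", "cx", "cy" (pixels), "extrinsics" (4x4, takes a point from camera to world coordinates); the wrist camera has in their place "hand_eye" (4x4, takes a point from camera to tool coordinates, whose origin is the TCP and whose axes are the flange's). Camera axes: x right, y down, z forward; pixel columns grow to the right and rows downward; lengths in m; the calibration is good to about 2 mm. A picture is of the moment at which its call begins: read the wrist's pose just before it. camera_model takes no time and is no camera call.
- env.job_done(): hands the job in; it is judged then, once.
The state is a dict: "time_s": time; "joints": joint angles; "dq": joint speeds; "joint_torque": joint torques, N m; "position": TCP position; "ee_rot": TCP orientation; "ft_force": force on the tool from outside, world axes, zero at the start; "wrist_torque": the same for the moment, N m; "opening": finger opening in m; "grip_force": force on a finger pad.
Only numpy, scipy, OpenCV 4.12 (cv2) and the standard library are available. Lean on these libraries where they do the work, as an engineer would, in place of code of your own. Each camera call takes 0.05 s, during which the arm holds its last target. There are 200 camera calls.

TASK

Set this rotary fixture for the next job: with a fingertip, gently push the blue post on the black dial round (either way) until the dial's white index mark lines up with the red line on the scale ring, then push the orange-knobbed clamp lever round to its stop so that its steel nose swings over the dial's edge. Only push with the fingers, never pinch or lift anything, and leave the scale ring and the loose pieces standing around as they are.

Things in the scene. Friction and masses are not known exactly. Their poses are not given: they have to be found in the camera images.
- fixture: steel base plate of the rotary fixture, 250 (its x) by 315 (its y) by 20 mm thick, bolted down, cannot move. Origin on the table surface, on the dial's axis; the plate reaches 125 mm along its +x, -x and +y and 190 mm along its -y. z up.
- dial: black round dial, 160 mm across, lying flat; its top face is 36 mm above the table. Origin on its axis, 20 mm above the table, z up; it turns about z both ways, more than a whole turn from its start before any stop, and stays where it is left (friction 0.15 N m, about 3 N at the post). The white index line runs along its own +x; the blue post stands on its own -x. A low steel boss in the middle, radius 18 mm, rises 6 mm above the face and is drawn only.
- dial_post (a point): centre of the top of the blue upright post that turns the dial: 16 mm diameter, standing 40 mm above the dial's face (top 76 mm above the table), 50 mm from the dial's axis, diametrically opposite the index mark
- index_mark (a point): outer end of the white index line (5 mm wide, 50 mm long, radial), at the dial's rim, 80 mm from its axis
- red_line (a point): inner end of the red target line (6 mm wide, 25 mm long, radial; the other scale lines are thin, black and 15 degrees apart) on the aluminium scale ring round the dial, 80 mm from the dial's axis, so that it coincides with index_mark seen from above when they line up. The ring, 210 mm across, top 34 mm above the table, is very stiff (20 N m) and must not be turned; the red line can be anywhere round the circle.
- clamp (a joint): angle of the clamp lever about its upright pivot, rad: 0 fully open, 1.4 at its stop (clamped); grows anticlockwise seen from above; starts at 0 to 0.2. It stays where it is left (friction 0.2 N m, about 3 N at its knob). Steel lever 16 mm wide, top 48 mm above the table; a steel nose 66 mm long, 145 degrees anticlockwise of the handle arm, swings in over the dial's edge as it closes.
- clamp_pivot (a point): pivot of the clamp lever, on the fixture 140 mm from the dial's axis on the fixture's -y side, 50 mm above the table (round hub, radius 16 mm)
- clamp_post (a point): centre of the top of the upright orange knob at the end of the clamp lever: 18 mm diameter, 45 mm tall, top 83 mm above the table, 75 mm from the pivot. At joint 0 it lies from the pivot towards the fixture's -x, -y (225 degrees in the fixture's frame) and travels along the side away from the dial towards the fixture's +x.
- gauge_pin: loose steel pin, 18 mm diameter, 50 mm tall, standing on a corner of the base plate; leave alone. Origin at the centre of its foot.
- bush: loose brass bush, 26 mm outside diameter, 30 mm tall, standing on a corner of the base plate; leave alone. Origin at the centre of its foot.
- jaw_a: loose stepped aluminium jaw 60 x 100 x 40 mm on the table beside the fixture; leave alone. Origin at the centre of its underside.
- jaw_b: loose stepped aluminium jaw 50 x 80 x 35 mm on the table on the fixture's other side; leave alone. Origin at the centre of its underside.

How it is judged:
On the way, in this order (a step that is already met when the one before it is completed fails the run):
1. the white index mark is lined up with the red line (horizontal distance between index_mark and red_line below 0.0045 m), for 0.3 s.
2. then the clamp lever is pushed over to its stop (value of joint clamp above 1.25 rad), for 0.2 s.
At the end, for the whole second after the job is handed in: the outer end of the white index mark is within 4.5 mm of the inner end of the red line (about 3 degrees), the dial is at rest, and the clamp lever is over by more than 1.25 rad of its 1.4 (horizontal distance between index_mark and red_line below 0.0045 m and angular speed of dial below 0.05 rad/s and value of joint clamp above 1.25 rad); the robot touches nothing.
It fails at once if the dial or its post is pinched or shoved hard (over 22 N between fingers and dial) (contact force between the fingers and dial above 22 N).
It fails at once if the clamp lever is pinched or forced (over 35 N between fingers and lever) (contact force between the fingers and clamp above 35 N).
It fails at once if the scale ring is turned (red line moved over 3 mm) (distance of red_line from where it was at the start of the episode above 0.003 m).
It fails at once if a loose piece is moved over 15 mm, lifted or tipped (distance of any of gauge_pin, bush, jaw_a, jaw_b from where it was at the start of the episode above 0.015 m or angle between any of gauge_pin, bush, jaw_a, jaw_b's own z axis and vertical above 0.35 rad).
It also fails if it takes over 64 s, if anything falls off the work surface, if the arm or the gripper's body presses on something with over 40 N, if the wrist force passes 120 N, or if a joint passes its speed limit or range.

## Working session

There is one attempt and no reset: what is moved stays moved. The work goes in short steps, Python scripts to look and compute and a tool call to move; the robot and the scene stay as the last step left them, time stands still between calls to the robot, and variables do not carry over. Pictures are saved under pics/ and viewed, at most 13 in all, crops included, and the job is handed in when it is done.

Besides the shell and the picture viewer there is one more tool, called after ">>>" as name([rows], argument=value, ...), one row to a line, values as JSON. apply_moves: Moves the arm, as the interface text tells. Its arguments: {"type":"object","properties":{"series":{"type":"array","items":{"type":"array","items":{"type":"array","items":{"type":"number"}}}},"jaw":{"type":"number"}},"required":["series"]}

```bash
mkdir -p pics; ls; python3 - <<'E'
from cell import env
import cv2,numpy as np
o=env.get_obs();print(o)
ims=[]
for n in("scene","side","wrist"):
    m=env.camera_model(n);print(n,m)
    im=env.read_camera(n)[:,:,::-1];cv2.imwrite(f"pics/{n}0.png",im);ims.append(im)
E
```

```text
pics
{'time_s': 0.0, 'joints': array([ 2.88126005e-01,  3.59367192e-01,  1.10279660e-02, -3.65914892e-04,
       -1.22409452e+00, -2.88131399e-01]), 'dq': array([-0.00011067, -0.00215064,  0.00056495, -0.00090615, -0.00080227,
        0.00038471]), 'joint_torque': array([ 2.55543900e-04, -5.83324420e+01,  2.93422562e+01,  6.93659976e+00,
       -6.00149287e-03, -1.14765509e-06]), 'position': array([ 6.74499908e-01, -8.69505252e-06,  2.30360133e-01]), 'ee_rot': array([-7.07060566e-01,  7.07152499e-01,  5.41732426e-04, -6.37493836e-04]), 'ft_force': array([ 0.77069   , -0.12441085,  0.43001377]), 'wrist_torque': array([-0.02656165, -0.01336154, -0.0354651 ]), 'grip_force': 0.0, 'opening': 0.0852444691144664}
scene {'fx': 383.05212835487544, 'fy': 383.05212835487544, 'cx': 316.96688244529736, 'cy': 201.53747016622452, 'extrinsics': array([[ 0.78396649,  0.47810499, -0.39599514,  0.99326628],
       [ 0.6205889 , -0.58679849,  0.52013167, -0.5986592 ],
       [ 0.01630819, -0.65351599, -0.75673701,  0.97861816],
       [ 0.        ,  0.        ,  0.        ,  1.        ]])}
side {'fx': 374.09586665178443, 'fy': 374.09586665178443, 'cx': 316.6520087949205, 'cy': 204.64651130763983, 'extrinsics': array([[-0.9767849 , -0.10975921,  0.18396789,  0.32628541],
       [-0.21395577,  0.54268217, -0.81223087,  0.97268366],
       [-0.01068627, -0.83273584, -0.55356736,  0.72264472],
       [ 0.        ,  0.        ,  0.        ,  1.        ]])}
wrist {'fx': 346.22075441562316, 'fy': 346.22075441562316, 'cx': 322.95653714732447, 'cy': 202.34942986165817, 'hand_eye': array([[-8.29543722e-04, -9.65147065e-01, -2.61706810e-01,
         6.75273364e-02],
       [ 9.99999568e-01, -6.90628693e-04, -6.22777478e-04,
        -6.39396455e-04],
       [ 4.20329623e-04, -2.61707214e-01,  9.65147221e-01,
        -1.42321000e-01],
       [ 0.00000000e+00,  0.00000000e+00,  0.00000000e+00,
         1.00000000e+00]])}
```

View pics/scene0.png

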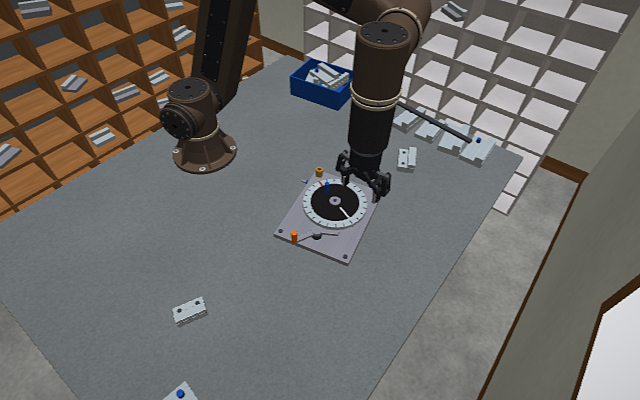

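View pics/wrist0.png

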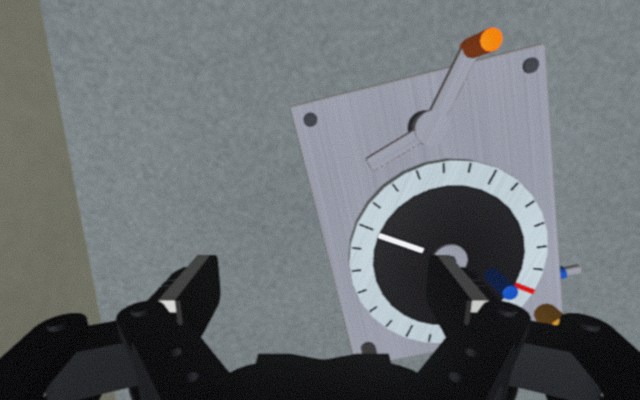

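The scene view shows the fixture under the gripper. In the wrist view:
- boss centre about (451,258)
- index outer end (380,237)
- red inner end (516,285)
- post top (510,292)
- knob top (490,39)
- pivot (430,127)
- bush (547,315)

There is also something blue at (563,272), next to the plate.

```bash
cat > h.py <<'E'
import numpy as np,cv2
from cell import env
from scipy.spatial.transform import Rotation as R
def cam(n,o=None):
    m=env.camera_model(n)
    if n!="wrist": return m,m["extrinsics"]
    o=o or env.get_obs();T=np.eye(4);T[:3,:3]=R.from_quat(o["ee_rot"]).as_matrix();T[:3,3]=o["position"]
    return m,T@m["hand_eye"]
def ray(n,uv,o=None):
    m,T=cam(n,o);d=T[:3,:3]@[(uv[0]-m["cx"])/m["fx"],(uv[1]-m["cy"])/m["fy"],1]
    return T[:3,3],d/np.linalg.norm(d)
def plane(n,uv,z,o=None):
    p,d=ray(n,uv,o);return p+d*(z-p[2])/d[2]
def tri(a,b):
    (p,d),(q,e)=a,b;s=np.linalg.lstsq(np.c_[d,-e],q-p,rcond=None)[0]
    x,y=p+s[0]*d,q+s[1]*e;return (x+y)/2,np.linalg.norm(x-y)
def proj(n,P,o=None):
    m,T=cam(n,o);c=np.linalg.inv(T)@np.r_[P,1];return m["fx"]*c[0]/c[2]+m["cx"],m["fy"]*c[1]/c[2]+m["cy"]
E
python3 - <<'E'
from h import *
np.set_printoptions(precision=4,suppress=True)
for k,uv,z in [("boss",(452,256),.042),("idx",(380,237),.036),("red",(516,285),.034),("post",(510,292),.076),("knob",(490,39),.083),("pivot",(430,127),.05),("bush",(547,312),.05),("blue",(563,272),.02),("noseEnd",(370,163),.048),
 ("c1",(292,108),.02),("c2",(545,45),.02)]:
    print(k,plane("wrist",uv,z))
c=cv2.resize(cv2.imread("pics/scene0.png")[140:280,260:440],None,fx=4,fy=4,interpolation=cv2.INTER_CUBIC)
cv2.imwrite("pics/sc.png",c)
E
```

```text
boss [0.5419 0.0798 0.042 ]
idx [0.6161 0.061  0.036 ]
red [0.4659 0.1175 0.034 ]
post [0.4965 0.1019 0.076 ]
knob [ 0.5466 -0.1191  0.083 ]
pivot [ 0.5775 -0.0512  0.05  ]
bush [0.4384 0.1404 0.05  ]
blue [0.407  0.1091 0.02  ]
noseEnd [ 0.6308 -0.0179  0.048 ]
c1 [ 0.7056 -0.0681  0.02  ]
c2 [ 0.4662 -0.125   0.02  ]
```

View pics/sc.png

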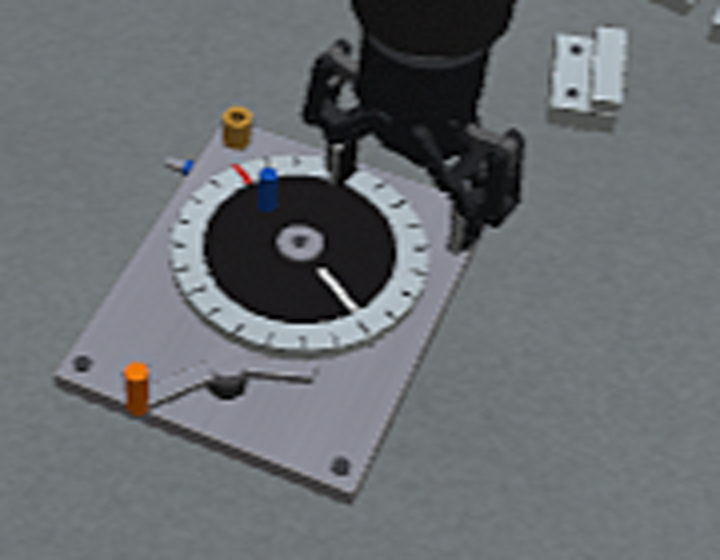

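The enlarged scene crop confirms the layout: blue post at (268,190), red line at (243,175), index line running to (355,305), knob at (137,375). The gripper hides the far corner. I'll shut the fingers and back up for a clear wrist view.

>>> apply_moves([
  [[0, 0.025, -0.015, 0, 0, 0], [0, 0.025, -0.015, 0, 0, 0], [0, 0.025, -0.015, 0, 0, 0], [0, 0.025, -0.015, 0, 0, 0], [0, 0.025, -0.015, 0, 0, 0], [0, 0.01, -0.015, 0, 0, 0], [0, 0, 0, 0, 0, 0], [0, 0, 0, 0, 0, 0]],
], jaw=0)

```text
time_s: 1.15
position: [0.5403, 0.0001, 0.3205]
ee_rot: [-0.707, 0.707, 0.0, -0.0]
ft_force: [-0.3, 0.5, -0.7]
opening: -0.0003
grip_force: 0.0
```

```bash
python3 - <<'E'
from h import *
o=env.get_obs();print(o["position"],o["ee_rot"],o["joints"],o["opening"])
im=env.read_camera("wrist")[:,:,::-1];cv2.imwrite("pics/w1.png",im)
np.save("w1.npy",{k:o[k] for k in("position","ee_rot")},allow_pickle=True)
c=cv2.resize(im[20:400,130:580],None,fx=1.75,fy=1.575,interpolation=cv2.INTER_CUBIC);cv2.imwrite("pics/w1c.png",c);print(c.shape)
E
```

```text
[5.40307655e-01 8.41450863e-05 3.20541800e-01] [-7.07068463e-01  7.07144967e-01  2.91535509e-04 -3.14976674e-04] [ 3.62849420e-01  8.94027661e-02 -1.37082572e-01 -2.80611904e-04
 -1.34512464e+00 -3.62894711e-01] -0.00034645486974229424
(598, 788, 3)
```

View pics/w1c.png

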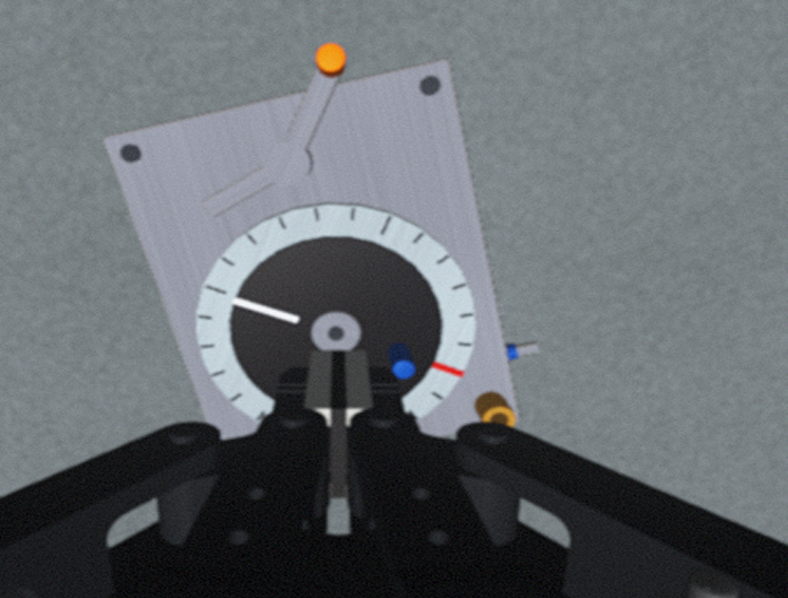

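Wrist crop, fingers shut:
- boss (336,332)
- index outer end (234,301)
- red inner end (433,365)
- post top (403,369)
- knob top (331,58)
- hub (290,160)
- bush (498,418)

```bash
python3 - <<'E'
from h import *
np.set_printoptions(precision=4,suppress=True)
o=np.load("w1.npy",allow_pickle=True).item()
o0=dict(position=np.array([.6745,0,.23036]),ee_rot=[-.70706,.70715,.00054,-.00064])
f=lambda x,y:(130+x/1.75,20+y/(598/380))
P={}
for k,c,z,uv0 in [("boss",(336,332),.042,(451,256)),("idx",(234,301),.036,(380,237)),("red",(433,365),.034,(516,285)),("post",(403,369),.076,(511,292)),("knob",(331,58),.083,(491,39)),("pivot",(290,160),.05,(429,126)),("bush",(500,418),.03+.02,None)]:
    P[k]=plane("wrist",f(*c),z,o);print(k,P[k], tri(ray("wrist",f(*c),o),ray("wrist",uv0,o0)) if uv0 else "")
# dial centre from ring: bright ring pixels outer ellipse
b=P["boss"]
for k in("idx","red","post","pivot"):
    d=(P[k]-b)[:2];print(k,np.linalg.norm(d),np.degrees(np.arctan2(d[1],d[0])))
d=(P["knob"]-P["pivot"])[:2];print(np.linalg.norm(d),np.degrees(np.arctan2(d[1],d[0])))
E
```

```text
boss [0.5423 0.0849 0.042 ] (array([0.5418, 0.0834, 0.0393]), np.float64(0.00464638978530895))
idx [0.6172 0.0601 0.036 ] (array([0.6166, 0.0593, 0.0398]), np.float64(0.0005675108710873391))
red [0.4683 0.1175 0.034 ] (array([0.4692, 0.1148, 0.0395]), np.float64(0.0006860991937165523))
post [0.496  0.1027 0.076 ] (array([0.496 , 0.1019, 0.0769]), np.float64(0.0008512914229118476))
knob [ 0.5447 -0.1183  0.083 ] (array([ 0.5448, -0.119 ,  0.081 ]), np.float64(0.000781110148661917))
pivot [ 0.5726 -0.0527  0.05  ] (array([ 0.5737, -0.0517,  0.0348]), np.float64(0.000821423916132029))
bush [0.4185 0.1587 0.05  ] 
idx 0.0789326773978162 -18.286604803355544
red 0.08083521716514588 156.1733833099264
post 0.04957510557015882 158.92692869729862
pivot 0.1408414934305116 -77.5765799315823
0.07126801456479272 -112.9705573981197
```

>>> apply_moves([
  [[-0.034, 0.008, 0, 0, 0, 0], [-0.034, 0.008, 0, 0, 0, 0], [-0.034, 0.008, 0, 0, 0, 0], [-0.032, 0.008, 0, 0, 0, 0.12], [0, 0, 0.04, 0, 0, 0.12], [0, 0, 0.05, 0, 0, 0.12], [0, 0, 0.05, 0, 0, 0], [0, 0, 0.03, 0, 0, 0]],
])

```text
time_s: 2.2
position: [0.5069, 0.1333, 0.1477]
ee_rot: [-0.569, 0.822, 0.0, -0.002]
ft_force: [-0.0, -0.2, 0.3]
opening: 0.0002
grip_force: 0.0
```

```bash
python3 - <<'E'
from h import *
o=env.get_obs();print(o["position"],o["joints"],R.from_quat(o["ee_rot"]).as_matrix()[:,0],o["ft_force"])
im=env.read_camera("wrist")[:,:,::-1];cv2.imwrite("pics/w2.png",im)
print(proj("wrist",[.496,.1025,.076],o),proj("wrist",[.542,.0845,.042],o))
E
```

```text
[0.5068627  0.13326379 0.14770773] [ 6.31411063e-01  1.87056735e-01 -4.31469035e-01 -5.79284179e-04
 -9.56888346e-01 -9.91534013e-01] [-0.35269538 -0.93573125  0.00360617] [-0.00160337 -0.15445821  0.25825755]
(np.float64(323.46216964555634), np.float64(166.34565094781593)) (np.float64(254.41423138503447), np.float64(158.09210267643732))
```

View pics/w2.png

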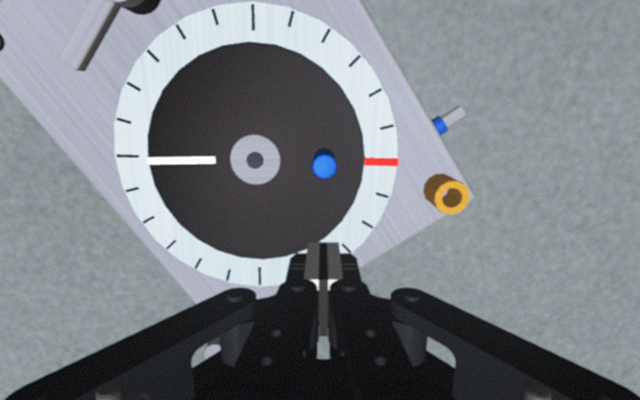

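Close view: the post top sits at (323,165), straight ahead of the fingers. The index runs from (148,161) to (215,160), and red runs from (364,162) to (398,162). I'll go down and make contact.

>>> apply_moves([
  [[0, 0, 0.03, 0, 0, 0], [0, 0, 0.035, 0, 0, 0], [0, 0, 0.028, 0, 0, 0], [0.004, 0, 0, 0, 0, 0], [0.004, 0, 0, 0, 0, 0], [0.003, 0, 0, 0, 0, 0], [0.002, 0, 0, 0, 0, 0], [0.002, 0, 0, 0, 0, 0]],
])

```text
time_s: 3.25
position: [0.5034, 0.1205, 0.0591]
ee_rot: [-0.569, 0.822, 0.0, 0.001]
ft_force: [0.3, 3.2, 1.7]
opening: 0.0003
grip_force: 1.7
```

```bash
python3 - <<'E'
from h import *
np.set_printoptions(precision=4,suppress=True)
o=np.array
q=dict(position=o([0.5068627,0.13326379,0.14770773]),ee_rot=[-0.569,0.822,0,-0.002])
for k,uv,z in [("boss",(255,159),.042),("idx",(148,161),.036),("red",(364,162),.034),("post",(324,166),.076)]: print(k,plane("wrist",uv,z,q))
E
```

```text
boss [0.542  0.0853 0.042 ]
idx [0.6176 0.0592 0.036 ]
red [0.469  0.1164 0.034 ]
post [0.4957 0.1024 0.076 ]
```

>>> apply_moves([
  [[0.003, 0.001, 0, 0, 0, -0.06], [0.0042, 0.0014, 0, 0, 0, -0.08], [0.0053, 0.0017, 0, 0, 0, -0.105], [0.0053, 0.0017, 0, 0, 0, -0.105], [0.0053, 0.0017, 0, 0, 0, -0.105], [0.0053, 0.0017, 0, 0, 0, -0.105], [0.0053, 0.0017, 0, 0, 0, -0.105], [0.0053, 0.0017, 0, 0, 0, -0.105]],
])

```text
time_s: 4.25
position: [0.4907, 0.0831, 0.059]
ee_rot: [0.837, -0.547, 0.001, -0.002]
ft_force: [1.8, 4.2, -0.6]
opening: -0.0003
grip_force: 1.6
```

```bash
cat > st.py <<'E'
from h import *
import sys
np.set_printoptions(precision=4,suppress=True)
o=env.get_obs();M=R.from_quat(o["ee_rot"]).as_matrix();c=np.array([.5428,.0857])
t=M[:2,0];y=M[:2,1];d=o["position"][:2]-c
print("pos",o["position"],"yaw",np.degrees(np.arctan2(t[1],t[0])),"rel x,y",d@t,d@y,"q",o["joints"],"F",o["ft_force"],o["time_s"])
if len(sys.argv)>1:
    im=env.read_camera("wrist")[:,:,::-1];cv2.imwrite(sys.argv[1],im)
E
python3 st.py
```

```text
pos [0.4907 0.0831 0.059 ] yaw -66.27358535803631 rel x,y -0.018624657156248718 0.04874741219928954 q [ 0.5634  0.2559 -0.5947 -0.0001 -0.7169 -0.1493] F [ 1.7723  4.1897 -0.5584] 4.25
```

>>> apply_moves([
  [[0.0053, 0.0017, 0, 0, 0, -0.105], [0.0053, 0.0017, 0, 0, 0, -0.105], [0.0053, 0.0017, 0, 0, 0, -0.105], [0.0053, 0.0017, 0, 0, 0, -0.105], [0.0053, 0.0017, 0, 0, 0, -0.105], [0.0053, 0.0017, 0, 0, 0, -0.105], [0.0053, 0.0017, 0, 0, 0, -0.105], [0.0053, 0.0017, 0, 0, 0, -0.105]],
])

```text
time_s: 5.25
position: [0.5088, 0.0438, 0.0585]
ee_rot: [0.987, -0.158, -0.0, -0.0]
ft_force: [-2.9, 2.9, 1.5]
opening: -0.0002
grip_force: 1.6
```

>>> apply_moves([
  [[0.0053, 0.0017, 0, 0, 0, -0.105], [0.0053, 0.0017, 0, 0, 0, -0.105], [0.0053, 0.0017, 0, 0, 0, -0.105], [0.0053, 0.0017, 0, 0, 0, -0.105], [0.0053, 0.0017, 0, 0, 0, -0.105], [0.0053, 0.0017, 0, 0, 0, -0.105], [0.0053, 0.0017, 0, 0, 0, -0.105], [0.0053, 0.0017, 0, 0, 0, -0.105]],
])

```text
time_s: 6.25
position: [0.5495, 0.0316, 0.0582]
ee_rot: [0.966, 0.258, -0.001, 0.0]
ft_force: [-3.7, -1.4, 2.5]
opening: -0.0002
grip_force: 1.7
```

```bash
python3 st.py pics/w3.png
```

```text
pos [0.5495 0.0316 0.0582] yaw 29.9307906814286 rel x,y -0.021126894793819215 0.05021795178224173 q [ 0.4133  0.3337 -0.4758 -0.0001 -0.7636  1.68  ] F [-3.6833 -1.4302  2.5232] 6.25
```

View pics/w3.png

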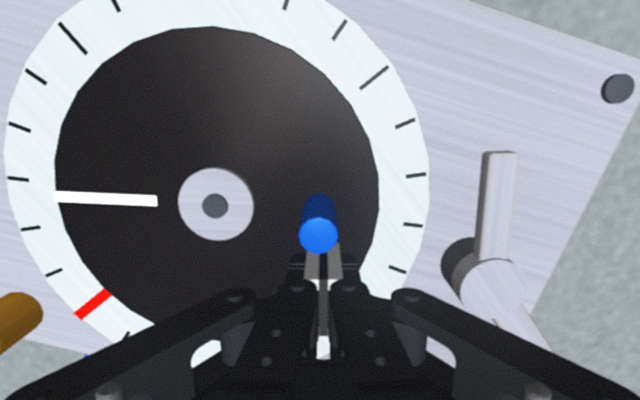

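The post (318,236) is still against the fingers. The index end is at (56,196) and the red inner end at (110,293), so there is some way to go.

```bash
cat >> h.py <<'E'
def gap(idx,red,c=(.5428,.0857)):
    a=[plane("wrist",idx,.036)[:2]-c,plane("wrist",red,.034)[:2]-c];an=[np.degrees(np.arctan2(v[1],v[0])) for v in a]
    print("r",[np.linalg.norm(v) for v in a],"ang",an,"gap deg",an[1]-an[0],"dist",np.linalg.norm(a[1]-a[0]))
E
python3 -c "
from h import *
gap((56,196),(110,293))"
```

```text
r [np.float64(0.07900972203612865), np.float64(0.07995523951890551)] ang [np.float64(117.18163388913318), np.float64(158.91487370775607)] gap deg 41.73323981862289 dist 0.05662920680209271
```

>>> apply_moves([
  [[0.0053, 0.0017, 0, 0, 0, -0.105], [0.0053, 0.0017, 0, 0, 0, -0.105], [0.0053, 0.0017, 0, 0, 0, -0.105], [0.0053, 0.0017, 0, 0, 0, -0.105], [0.0053, 0.0017, 0, 0, 0, -0.105], [0.0035, 0.0012, 0, 0, 0, -0.07], [0.0018, 0.0006, 0, 0, 0, -0.035], [0, 0, 0, 0, 0, 0]],
])

```text
time_s: 7.3
position: [0.5798, 0.047, 0.0582]
ee_rot: [0.84, 0.543, -0.0, 0.0]
ft_force: [1.4, -4.8, -1.6]
opening: -0.0003
grip_force: 1.7
```

```bash
python3 st.py pics/w4.png
```

```text
pos [0.5798 0.047  0.0582] yaw 65.76338373232484 rel x,y -0.020139513134240707 0.04962190685910222 q [ 0.417   0.3755 -0.4075  0.0003 -0.7883  2.3014] F [ 1.3903 -4.834  -1.6431] 7.3
```

View pics/w4.png

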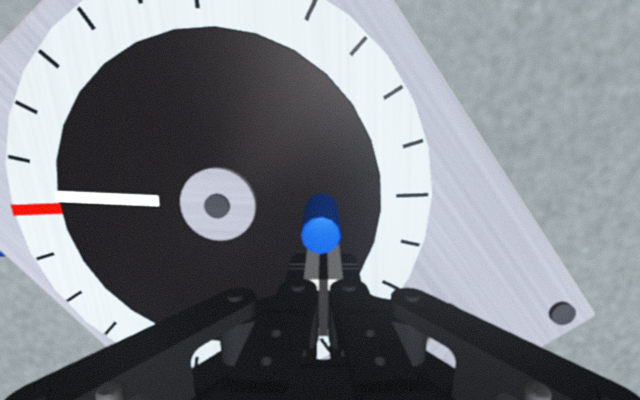

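The index end is at (58,196) and the red inner end at (62,209). The gap is about 13 px, or 6 mm (4.5°).

>>> apply_moves([
  [[0.0013, 0.0004, 0, 0, 0, -0.026], [0.0013, 0.0004, 0, 0, 0, -0.026], [0.0013, 0.0004, 0, 0, 0, -0.026], [0, 0, 0, 0, 0, 0], [0, 0, 0, 0, 0, 0]],
])

```text
time_s: 7.98
position: [0.5826, 0.0507, 0.0583]
ee_rot: [0.818, 0.576, 0.0, -0.0]
ft_force: [-0.3, -1.3, -0.2]
opening: 0.0001
grip_force: 1.0
```

```bash
python3 - <<'E'
from h import *
gap((58,196),(62,209))
im=env.read_camera("wrist")
cv2.imwrite("pics/w5.png",cv2.resize(im[130:280,0:270,::-1],None,fx=2.9,fy=2.9,interpolation=cv2.INTER_CUBIC))
o=env.get_obs();print(o["position"],o["ft_force"])
E
```

```text
r [np.float64(0.07954440500570985), np.float64(0.08041075963699855)] ang [np.float64(157.31664733181907), np.float64(162.49063203622018)] gap deg 5.173984704401107 dist 0.0072714567045035405
[0.58263143 0.05071414 0.05838581] [ 0.84156915 -3.73300443 -0.72495807]
```

View pics/w5.png

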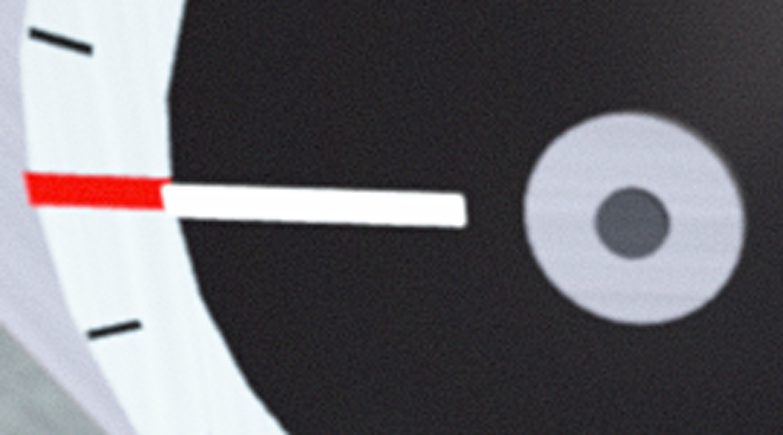

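Enlarged crop: the index end (165,200) meets the red end (165,194), about 1 mm past, well inside tolerance. I'll back off, rise and turn for the clamp.

>>> apply_moves([
  [[-0.004, 0, 0, 0, 0, 0], [-0.008, 0, 0, 0, 0, 0], [-0.004, 0, -0.02, 0, 0, 0], [0, 0, -0.04, 0, 0, 0], [0, 0, -0.04, 0, 0, 0.18], [0, 0, 0, 0, 0, 0.18], [0, 0, 0, 0, 0, 0.18], [0, 0, 0, 0, 0, 0.18]],
])

```text
time_s: 9.02
position: [0.5769, 0.0351, 0.1586]
ee_rot: [0.969, 0.248, 0.0, -0.0]
ft_force: [-0.7, 0.4, -0.9]
opening: -0.0001
grip_force: 0.0
```

>>> apply_moves([
  [[0, 0, 0, 0, 0, 0.18], [0, 0, 0, 0, 0, 0.18], [0, 0, 0, 0, 0, 0.18], [0, 0, 0, 0, 0, 0.18], [0, 0, 0, 0, 0, 0.18], [0, 0, 0, 0, 0, 0], [0, 0, 0, 0, 0, 0]],
])

```text
time_s: 9.9
position: [0.5771, 0.0352, 0.1584]
ee_rot: [0.981, -0.193, 0.0, -0.0]
ft_force: [-1.3, -0.1, -0.1]
opening: 0.0002
grip_force: 0.0
```

```bash
python3 st.py; python3 - <<'E'
from h import *
np.set_printoptions(precision=4,suppress=True)
o=env.get_obs();M=R.from_quat(o["ee_rot"]).as_matrix()
print(M.T@(np.array([.512,-.1036,.12])-o["position"]))
E
```

```text
pos [0.5771 0.0352 0.1584] yaw -22.28549693854 rel x,y 0.05084473413071876 0.03373951710652843 q [ 0.399   0.259  -0.3071 -0.0001 -1.0045  0.7829] F [-1.252  -0.1448 -0.1252] 9.9
[-0.0076  0.1531  0.0383]
```

>>> apply_moves([
  [[-0.008, 0.031, 0, 0, 0, 0], [0, 0.031, 0, 0, 0, 0], [0, 0.031, 0, 0, 0, 0], [0, 0.03, 0, 0, 0, 0], [0, 0.03, 0, 0, 0, 0.02], [0, 0, 0, 0, 0, 0]],
])

```text
time_s: 10.65
position: [0.5103, -0.1043, 0.1585]
ee_rot: [0.979, -0.205, 0.0, -0.0]
ft_force: [0.5, 0.3, 0.1]
opening: -0.0002
grip_force: 0.0
```

```bash
python3 st.py pics/w6.png
```

```text
pos [ 0.5103 -0.1043  0.1585] yaw -23.619233462040928 rel x,y 0.0463883331319074 0.18710841029965447 q [ 0.1754  0.168  -0.4278 -0.0001 -0.9749  0.9832] F [0.5109 0.3054 0.0898] 10.65
```

View pics/w6.png

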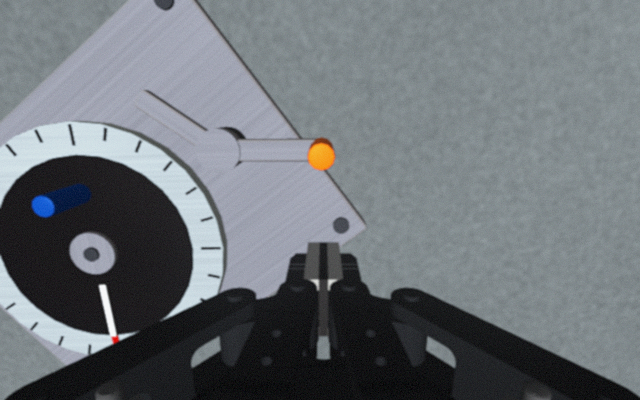

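The knob top (320,155) is dead ahead with the lever square to the push. The index still meets red at (116,340). I'll go down and push.

>>> apply_moves([
  [[0, 0, 0.04, 0, 0, 0], [0, 0, 0.04, 0, 0, 0], [0, 0, 0.018, 0, 0, 0], [0.005, 0, 0, 0, 0, 0], [0.004, 0, 0, 0, 0, 0], [0.003, 0, 0, 0, 0, 0], [0.003, 0, 0, 0, 0, 0], [0.002, 0, 0, 0, 0, 0]],
])

```text
time_s: 11.7
position: [0.5269, -0.1098, 0.0607]
ee_rot: [0.979, -0.205, 0.0, -0.0]
ft_force: [-1.8, 1.8, 2.3]
opening: 0.0001
grip_force: 1.3
```

>>> apply_moves([
  [[0.003, 0.0007, 0, 0, 0, -0.04], [0.0045, 0.001, 0, 0, 0, -0.06], [0.006, 0.0014, 0, 0, 0, -0.08], [0.006, 0.0014, 0, 0, 0, -0.08], [0.006, 0.0014, 0, 0, 0, -0.08], [0.006, 0.0014, 0, 0, 0, -0.08], [0.006, 0.0014, 0, 0, 0, -0.08], [0.006, 0.0014, 0, 0, 0, -0.08]],
])

```text
time_s: 12.7
position: [0.5667, -0.1266, 0.0602]
ee_rot: [0.996, 0.085, -0.001, -0.0]
ft_force: [-3.6, 0.7, 1.7]
opening: -0.0
grip_force: 1.3
```

```bash
sed 's/\.5428,\.0857/.5735,-.0525/' st.py > sc.py; python3 sc.py
```

```text
pos [ 0.5667 -0.1266  0.0602] yaw 9.712799319463102 rel x,y -0.019214486078282404 0.0718768287554358 q [ 0.1167  0.3723 -0.4064 -0.0004 -0.7939  1.624 ] F [-3.5608  0.708   1.6942] 12.7
```

>>> apply_moves([
  [[0.006, 0.0014, 0, 0, 0, -0.08], [0.006, 0.0014, 0, 0, 0, -0.08], [0.006, 0.0014, 0, 0, 0, -0.08], [0.006, 0.0014, 0, 0, 0, -0.08], [0.006, 0.0014, 0, 0, 0, -0.08], [0.006, 0.0014, 0, 0, 0, -0.08], [0, 0, 0, 0, 0, 0]],
])

```text
time_s: 13.58
position: [0.6036, -0.1215, 0.0601]
ee_rot: [0.948, 0.318, -0.0, -0.0]
ft_force: [-0.9, -1.0, 0.0]
opening: -0.0001
grip_force: 0.4
```

>>> apply_moves([
  [[0.003, 0.0007, 0, 0, 0, -0.04], [0.003, 0.0007, 0, 0, 0, -0.04], [0.0015, 0.0003, 0, 0, 0, -0.02], [0, 0, 0, 0, 0, 0]],
])

```text
time_s: 14.08
position: [0.6104, -0.1183, 0.0602]
ee_rot: [0.931, 0.364, -0.0, -0.0]
ft_force: [-1.3, -2.4, -1.3]
opening: 0.0
grip_force: 1.4
```

```bash
python3 sc.py pics/w7.png
```

```text
pos [ 0.6104 -0.1183  0.0602] yaw 42.733440564453296 rel x,y -0.017533820283202276 0.07340075168392365 q [ 0.1222  0.4275 -0.3131  0.0001 -0.8307  2.1944] F [-1.3424 -2.4333 -1.2927] 14.075
```

View pics/w7.png

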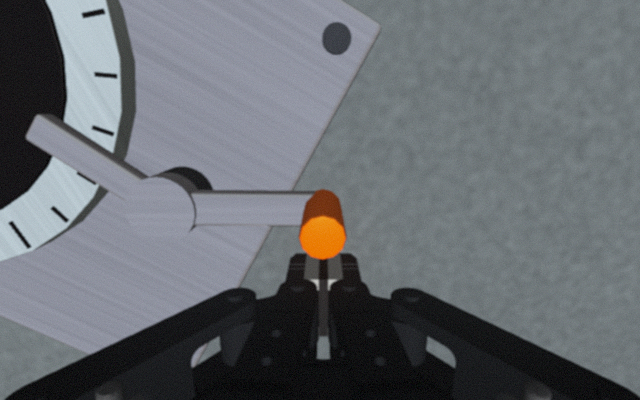

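The nose (40,130) now overlaps the dial edge and the knob (322,238) is at the fingers, at roughly 1.31 rad. I'll creep until the force shows the stop.

>>> apply_moves([
  [[0.0015, 0.0003, 0, 0, 0, -0.02], [0.0015, 0.0003, 0, 0, 0, -0.02], [0, 0, 0, 0, 0, 0]],
])

```text
time_s: 14.5
position: [0.6135, -0.1163, 0.0603]
ee_rot: [0.923, 0.384, 0.0, 0.0]
ft_force: [-1.0, -3.1, -2.2]
opening: -0.0003
grip_force: 1.2
```

>>> apply_moves([
  [[0.0015, 0.0003, 0, 0, 0, -0.02], [0, 0, 0, 0, 0, 0]],
])

```text
time_s: 14.75
position: [0.6148, -0.1155, 0.0604]
ee_rot: [0.92, 0.393, 0.0, 0.0]
ft_force: [-0.8, -2.2, -1.2]
opening: -0.0
grip_force: 1.1
```

>>> apply_moves([
  [[0.0015, 0.0003, 0, 0, 0, -0.02], [0, 0, 0, 0, 0, 0]],
])

```text
time_s: 15.0
position: [0.6161, -0.1146, 0.0604]
ee_rot: [0.916, 0.402, 0.0, 0.0]
ft_force: [0.2, -2.7, -0.2]
opening: -0.0001
grip_force: 1.1
```

>>> apply_moves([
  [[0.001, 0.0002, 0, 0, 0, 0], [0, 0, 0, 0, 0, 0]],
])

```text
time_s: 15.25
position: [0.6168, -0.114, 0.0604]
ee_rot: [0.916, 0.402, 0.0, 0.0]
ft_force: [0.2, -2.3, -2.2]
opening: -0.0003
grip_force: 1.2
```

>>> apply_moves([
  [[0.001, 0.0002, 0, 0, 0, 0], [0.001, 0, 0, 0, 0, 0], [0, 0, 0, 0, 0, 0]],
])

```text
time_s: 15.62
position: [0.6175, -0.1133, 0.0603]
ee_rot: [0.916, 0.402, -0.001, 0.0]
ft_force: [-3.1, -4.6, 1.4]
opening: 0.0001
grip_force: 2.9
```

```bash
python3 sc.py
```

```text
pos [ 0.6175 -0.1133  0.0603] yaw 47.38886063327932 rel x,y -0.014931775048176497 0.0735518062611022 q [ 0.1293  0.436  -0.2982  0.0007 -0.838   2.2681] F [-3.1182 -4.6247  1.3554] 15.625
```

The force is rising and the motion falls short, so this is the stop. I'll back off, rise and check.

>>> apply_moves([
  [[-0.003, 0, 0, 0, 0, 0], [-0.008, 0, 0, 0, 0, 0], [-0.008, 0, -0.02, 0, 0, 0], [0, 0, -0.05, 0, 0, 0], [0, 0, -0.05, 0, 0, 0], [0, -0.04, -0.05, 0, 0, 0], [0, -0.04, -0.03, 0, 0, 0], [0, -0.04, 0, 0, 0, 0]],
])

```text
time_s: 16.62
position: [0.518, -0.0457, 0.2636]
ee_rot: [0.916, 0.402, 0.004, 0.001]
ft_force: [-0.4, 0.6, 0.3]
opening: -0.0001
grip_force: 0.0
```

```bash
python3 sc.py pics/w8.png
```

```text
pos [ 0.518  -0.0457  0.2636] yaw 47.38438165747003 rel x,y -0.03254281357965145 -0.045450972698847375 q [ 0.2904  0.0767 -0.28    0.0008 -1.2069  2.1072] F [-0.3872  0.5648  0.2793] 16.625
```

View pics/w8.png

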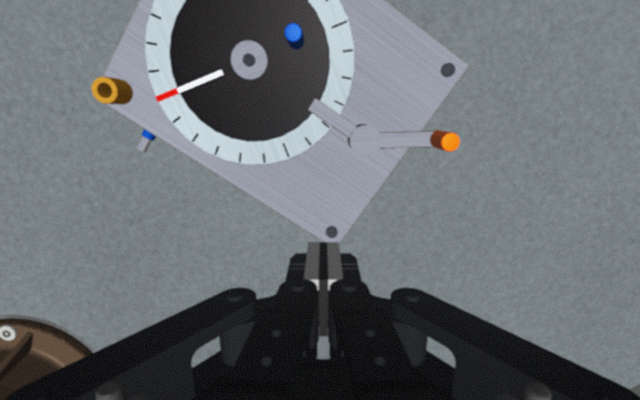

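In the last view the index line meets the red line at (178,91), the nose is over the dial edge at (315,105), and the fingers are clear. I'll hand it in.

```bash
python3 -c "
from cell import env
print(env.job_done())"
```

```text
the job is handed in; nothing more can be done
None
```

I handed the job in at about 17 s with the dial's index mark on the red line to about 1 mm and the clamp lever pushed to its stop, nose over the dial's edge. The hand-in call returned no verdict. The gauge pin and jaws were not checked in the last picture.

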